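# Press a dowelled joint home with a quick clamp, then release it

## Task

Pump the trigger of the quick clamp until its jaw has pressed the two halves of the faceted wooden form together, joint fully closed with no gap showing, and stop squeezing as soon as you feel it seat so that the soft wood is not bruised. Then press the clamp's thumb tab and draw the jaw back about 20 mm or more from the wood, and let go, leaving the joint closed. Do not push on the wood yourself, do not force the tab, and leave the other things on the bench where they are.

Things in the scene. Friction and masses are not known exactly. Their poses are not given: they have to be found in the camera images.
- board: Plywood clamping board fixed on the bench, 130 x 460 x 18 mm, with a one-handed quick clamp on it. Its flat steel bar (6.5 mm thick, upper edge 119 mm above the bench) runs along the board's own y axis over its middle line. Fixed black jaw at the +y end, wooden tail post at -y. Origin on the bench in that middle line, z up. The sliding jaw closes along the board's +y.
- grip (a point): Middle of the black pistol grip that stands upright on the sliding jaw's body, 180 mm above the bench: 26 mm along the bar, 28 mm across, from 133 to 205 mm above the bench, clear all round but for the trigger. The body below reaches 33 mm behind (-y) and 37 mm ahead of it, up to 133 mm. It moves with the jaw, whose pressing face is 41 mm ahead (+y).
- trigger_tip (a point): Axis of the trigger's round end (radius 8 mm, 22 mm wide), in front (+y) of the grip; at rest 41 mm ahead of the grip's middle and 187 mm above the bench, so grip and trigger measure 62 mm over all along the bar, and 40 mm when squeezed to the stop (22 mm travel). Hinge 54 mm from this end, 19 mm ahead of the grip's middle, 138 mm above the bench.
- trigger (a joint): Trigger angle: 0 at rest, 0.42 rad at its stop; sprung (3 to 5 N at its end). After some 0.04 rad idle the jaw advances 16 mm per rad: 5 to 6 mm a full squeeze. Let it come fully back to re-arm; the brake holds the jaw. A 20 N squeeze presses the jaw with 30 to 50 N, 25 N drives the dowels, over 35 N may bruise the wood. Grip and trigger move unequally: let the hand yield.
- jaw_slide (a joint): Position of the sliding jaw (with grip, trigger, tab) along the bar, m, 0 to 0.075, growing as it closes; about 0.060 when it just touches the work with the joint closed. Unloaded it slides forward under a light push (about 6 N); backward it is locked unless the thumb tab is down, then it slides with about 4 N. Rubber pad and wood give about 1 mm per 25 N.
- jaw_pad: Rubber pad of the sliding jaw, 34 mm wide, 36 mm high, that presses on the wood, its middle 54 mm above the bench, under the bar (origin not on the pad: it lies on the bench under the middle of the grip). Above 100 N it bruises the wood.
- joint_gap (a joint): Gap left between the two wooden halves, m: 0 when their faces meet, 0.006 to 0.011 at the start. The dowels are tight: about 36 N at the jaw are needed to drive the near half, and it stays where it was pressed. Once the faces meet nothing yields any more and the trigger stalls.
- near_half: The half next to the sliding jaw: octagonal, faceted, pale wood, 60 mm long, about 70 mm across, lying under the bar on two runner strips; two dowels join it to its twin against the fixed jaw. Origin at its centre, 54 mm above the bench; the end the jaw presses is 30 mm behind (-y) it.
- thumb_tab: Black thumb tab of the clamp's brake, behind (-y) the grip over the bar: a flat plate 40 mm across the bar by 34 mm along it, with a lip along its rear (-y) edge, 5 mm thick, standing 7 mm proud, to draw the jaw back by. Origin at the middle of the plate's upper face, 78 mm behind the grip's middle, 148 mm above the bench at rest (up to 4 mm higher when the clamp is loaded).
- release_tab (a joint): Angle of the thumb tab: 0 at rest (a little below when loaded), 0.14 rad pressed down to its stop (the plate sinks 10 mm). The brake is off from about 0.04 rad on, and the jaw then slides both ways. It takes 5 to 20 N, more on a loaded clamp, and springs back.
- mallet_mid (a point): Bystander: wooden joiner's mallet lying on the bench, 240 mm long, head 115 x 65 x 55 mm; a point on its handle next to the head.
- chisel_mid (a point): Bystander: chisel lying on the bench, 210 mm long, 26 mm thick; at its ferrule.
- flask_mid (a point): Bystander: steel flask, 72 mm across, 230 mm high, standing; its centre.
- facet_block_mid (a point): Bystander: small dark six-sided faceted wooden block, 88 mm across, 70 mm high; its centre.

How it is judged:
By the outcome, as a careful person would: the job done as asked, in the order asked, and still so for the second after the job is handed in, with the robot touching nothing.
It also fails if it takes over 72 s, if anything falls off the work surface, if the arm or the gripper's body presses on something with over 40 N, if the wrist force passes 120 N, or if a joint passes its speed limit or range.

## Robot

A 7-joint arm with a two-finger parallel gripper is mounted at the origin on the work surface. World frame = base frame: x ahead of the robot, y to its left, z up, the work surface at z = 0. Lengths are in m, angles in rad, forces in N, time in s.
With the tool pointing down it reaches from about 0.4 to 0.9 m from the base axis. Payload 5.6 kg.
Tool frame: the origin (TCP) lies midway between the tips of the shut fingers; the grasp point (between the pads) lies 19 mm behind it; y points along the fingers, z is the direction in which the jaws open and shut, and the axes are right-handed (so a half turn about y gives the same grasp; the last joint's range is limited). The gripper opens to 92 mm and grips with 3 to 60 N. Pads are 20 mm wide; open, the fingers measure 128 mm over their backs; the gripper's body (75 mm by 189 mm) begins 69 mm behind the grasp point.
Start: joints at [1.276, 0.468, -0.012, 1.603, 0.006, 1.071, -0.056], TCP at [0.162, -0.63, 0.215] pointing down, gripper open.
Joint ranges: [-2.53, 2.53], [-0.31, 2.02], [-1.57, 1.55], [0.28, 2.44], [-1.29, 4.43], [0.15, 1.84], [-2.92, 2.92]. Speed limits (rad/s): [2.57, 2.57, 3.14, 3.14, 3.14, 3.14, 3.14].

## Interface

Orientations are given as a 3x3 rotation matrix whose columns are the frame's x, y, z axes.
In Python, from station import env, effector, solver, viewer, workorder, search_frame, tip_of gives the robot as it stands. Calls block until the motion is done:
- env.reach(position, orientation): joint-space move of the TCP to a pose.
- env.movel(position, frame=None, rate=0.15): straight line of the TCP; frame=None keeps the orientation; rate is the mean speed in m/s.
- env.goto_joints(angles): joint-space move.
- effector.release() and effector.grasp(squeeze=None): open the fingers fully, or close them until they stop; squeeze is the grip in N (None keeps the last).
- env.pause(seconds).
- solver.inverse_kinematics(position, orientation): joint angles nearest the present ones, or None.
- env.sense(): the state.
- viewer.read_camera(name): name is "scene" or "side" or "wrist"; returns (picture, depth): 400x640x3 uint8, red, green, blue; 400x640 float32, m along the optical axis (not along the pixel's ray), 0 where there is no reading.
- viewer.camera_info(name): a dict with "intrinsics" (3x3 intrinsics, pixels), "eye" and "rotation" of the camera in the world; the wrist camera has in their place "T_tool_cam" (4x4, takes a point from camera to tool coordinates, whose origin is the TCP and whose axes are the tool frame's). Camera axes: x right, y up, looking along -z (the intrinsics and any distortion apply to the point x, -y, -z); pixel columns grow to the right and rows downward; lengths in m; the calibration is good to about 2 mm. A picture is of the moment at which its call begins: read the wrist's pose just before it. camera_info takes no time and is no camera call.
A pose or a line that the arm cannot do raises env.PlanningError and nothing moves.
- workorder.finish_job(): hands the job in, once; it reports no verdict.
Trained networks look in the newest picture that a camera, given by its name, has taken for a name from the list of things; names that differ only in an ending like _2 or _b are one class to them, and where a whole thing is asked for, a point or a joint stands for the part that bears it (a point fixed in the world has none). Each returns a list of dicts, best first, with "score" (0 to 1); they miss things now and then, are a little off and sometimes report something else, mostly with a low value. They report only what shows in the picture. A call takes as long as a camera call.
- search_frame(camera, name): "at" ([x, y, z] in m, in world coordinates, good to about 4 mm: the middle of the surface that is visible of it).
- tip_of(camera, name): "at" ([x, y, z] in m, in world coordinates, good to about 4 mm: a listed point, or the origin of a listed thing).
The state is a dict: "t": time; "joint_positions": joint angles; "joint_velocities": joint speeds; "tau": joint torques, N m; "ee_pos": TCP position; "tcp_rot": TCP orientation; "wrist_force": force on the tool from outside, world axes, zero at the start; "moment": the same for the moment, N m; "gripper_width": finger opening in m.
Only numpy, scipy, OpenCV 4.12 (cv2) and the standard library are available. Lean on these libraries where they do the work, as an engineer would, in place of code of your own. Each camera call takes 0.05 s, during which the arm holds its last target. There are 200 camera calls.

## Working session

There is one attempt and no reset: what is moved stays moved. The work goes in short steps, each a Python script; the robot and the scene stay as the last script left them, time stands still between calls to the robot, and variables do not carry over. Pictures are saved under pics/ and viewed, about 8 in all and at most 12, crops included, and the job is handed in when it is done.

```bash
ls; mkdir -p pics; cat > h.py <<'E'
import numpy as np, cv2
from station import env, effector, solver, viewer, workorder, search_frame, tip_of
def save(cam,fn):
    p,d=viewer.read_camera(cam); cv2.imwrite('pics/'+fn,p[:,:,::-1]); return p,d
def proj(cam,P):
    i=viewer.camera_info(cam); q=np.array(i['rotation']).T@(np.array(P)-np.array(i['eye']))
    u=np.array(i['intrinsics'])@np.array([q[0],-q[1],-q[2]]); return u[:2]/u[2]
E
python3 - <<'E'
from h import *
np.set_printoptions(precision=4,suppress=True)
for c in('scene','side'):
    save(c,c+'1.png'); i=viewer.camera_info(c); print(c,np.array(i['eye']),i.keys())
    for n in('board','grip','trigger_tip','thumb_tab','near_half','jaw_pad','flask_mid','mallet_mid','chisel_mid','facet_block_mid'):
        print(n,[(np.round(r['at'],4),round(r['score'],2)) for r in tip_of(c,n)[:2]])
s=env.sense();print(s['t'],s['tcp_rot'],s['ee_pos'],s['wrist_force'])
a=cv2.imread('pics/scene1.png');b=cv2.imread('pics/side1.png')
E
```

```text
pics
scene [1.1544 0.4492 1.237 ] dict_keys(['intrinsics', 'eye', 'rotation'])
board [(array([ 0.5477, -0.0262, -0.0036]), 0.95)]
grip [(array([ 0.5489, -0.0266,  0.1827]), 0.9)]
trigger_tip [(array([0.554 , 0.0171, 0.1872]), 0.58)]
thumb_tab [(array([0.7482, 0.0898, 0.0269]), 0.59), (array([ 0.5374, -0.1062,  0.1478]), 0.41)]
near_half [(array([0.5038, 0.4581, 0.0369]), 0.66), (array([0.5608, 0.0609, 0.0553]), 0.48)]
jaw_pad [(array([ 0.5528, -0.0272,  0.0024]), 0.53)]
flask_mid [(array([ 0.5393, -0.4562,  0.1113]), 0.59), (array([ 0.5511, -0.0286,  0.0007]), 0.42)]
mallet_mid [(array([0.7491, 0.0883, 0.0269]), 0.75)]
chisel_mid [(array([ 0.6692, -0.2012,  0.012 ]), 0.62)]
facet_block_mid [(array([0.5032, 0.4596, 0.0352]), 0.97)]
side [0.066  0.7025 1.2012] dict_keys(['intrinsics', 'eye', 'rotation'])
board [(array([ 0.5507, -0.0276, -0.    ]), 0.75)]
grip [(array([ 0.5505, -0.0258,  0.1794]), 0.57), (array([ 0.5508, -0.029 , -0.0004]), 0.51)]
trigger_tip [(array([0.552 , 0.0166, 0.187 ]), 0.47)]
thumb_tab [(array([ 0.54  , -0.1014,  0.1477]), 0.56)]
near_half [(array([0.5603, 0.0593, 0.053 ]), 0.64)]
jaw_pad [(array([ 0.5495, -0.0251, -0.0028]), 0.54)]
flask_mid [(array([ 0.5394, -0.4565,  0.1111]), 0.84)]
mallet_mid [(array([0.7452, 0.0895, 0.0266]), 0.65), (array([0.4988, 0.4595, 0.0347]), 0.37)]
chisel_mid [(array([ 0.6737, -0.2064,  0.0096]), 0.66)]
facet_block_mid [(array([0.4975, 0.4619, 0.0337]), 0.67), (array([ 0.5375, -0.1022,  0.1457]), 0.67)]
1.1 [[-0.9685 -0.0001  0.2491]
 [-0.2491  0.     -0.9685]
 [ 0.0001 -1.     -0.    ]] [ 0.1619 -0.6295  0.2146] [-0.4271  0.4247 -0.5823]
```

View pics/scene1.png

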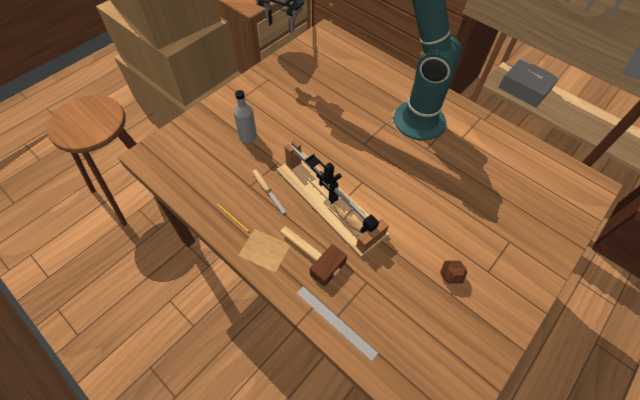

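View pics/side1.png

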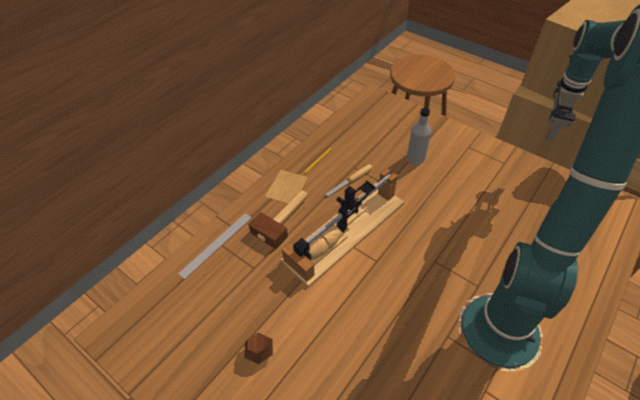

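The scene view shows the clamp at about (330,190), the flask at (245,120) and the mallet at (320,260). The side view shows the clamp at about (345,215). Both cameras agree with the network points: the bar runs along roughly (0.133, 0.991), and the 78 mm grip-to-tab distance checks out. Next I move over the grip at a safe height.

```bash
cat >> h.py <<'E'
np.set_printoptions(precision=4,suppress=True)
U=np.array([0.132,0.991,0]);U/=np.linalg.norm(U)
G0=np.array([0.5497,-0.0262,0])      # grip at start
def rot(z): z=np.array(z)/np.linalg.norm(z); y=np.array([0,0,-1.]); return np.column_stack([np.cross(y,z),y,z])
R=rot(-U)
def P(s,z): p=G0+s*U; p[2]=z; return p
def st(tag=''):
    s=env.sense(); p=s['ee_pos']-G0
    print(tag,'t%.2f'%s['t'],'s%.4f'%(p@U),'z%.4f'%s['ee_pos'][2],'w%.4f'%s['gripper_width'],'Fu%.1f'%(s['wrist_force']@U),'F',np.round(s['wrist_force'],1)); return s
E
python3 - <<'E'
from h import *
p=env.sense()['ee_pos'].copy();p[2]=.33
env.movel(p,rate=.3)
env.reach(P(.015,.33),R); s=st(); print(env.sense()['joint_positions'])
for Z in (R,rot([U[1],-U[0],0]),rot([-U[1],U[0],0])): print(solver.inverse_kinematics(P(-.08,.145),Z))
save('wrist','w1.png')
for n in('grip','trigger_tip','thumb_tab'):
    print(n,[(np.round(r['at'],4),round(r['score'],2)) for r in tip_of('wrist',n)[:2]])
E
```

```text
t4.22 s0.0140 z0.3298 w0.0921 Fu1.0 F [-0.5  1.   0. ]
[ 0.5328  0.2839 -0.6977  1.6688  0.1905  1.2585 -1.9089]
[ 0.6016  0.4624 -0.5916  1.882   0.3249  0.8937 -1.8509]
[ 0.7878  0.5473 -0.8516  1.8711  0.5013  0.952  -0.4253]
[-0.3902  0.4373  0.6621  1.9465 -0.3469  0.8723 -2.821 ]
grip [(array([ 0.55  , -0.0239,  0.1789]), 0.59)]
trigger_tip [(array([0.5559, 0.014 , 0.1887]), 0.78)]
thumb_tab [(array([ 0.5371, -0.106 ,  0.1495]), 0.98)]
```

View pics/w1.png

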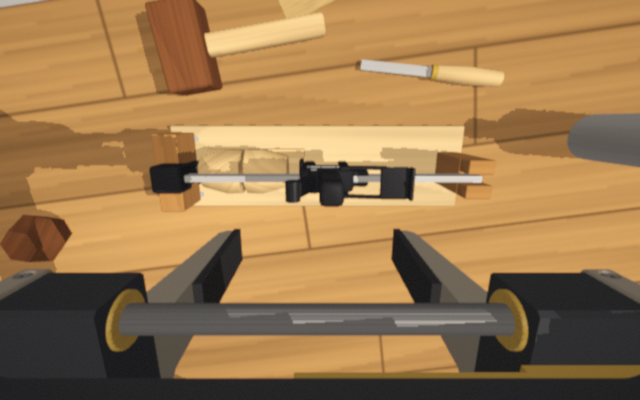

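The wrist view shows the trigger end at (293,190), the grip at (330,190) and the tab at (397,182), all on the bar line and between the fingers. The positions match the earlier ones, so I descend and try one gentle pump.

```bash
python3 - <<'E'
from h import *
env.movel(P(.0145,.168),rate=.15); st('down')
effector.grasp(8); st('g8')
env.pause(.1); st('g8')
effector.release(); st('open')
E
```

```text
down t5.65 s0.0147 z0.1689 w0.0923 Fu0.8 F [0.2 0.7 0. ]
g8 t6.26 s0.0156 z0.1687 w0.0597 Fu3.0 F [-1.   3.1  5.3]
g8 t6.36 s0.0157 z0.1687 w0.0600 Fu4.4 F [-1.6  4.6  5.6]
open t6.99 s0.0144 z0.1679 w0.0920 Fu-0.2 F [ 0.3 -0.2  0.3]
```

```bash
python3 - <<'E'
from h import *
effector.grasp(15); st('g15')
env.pause(.1); s=st('g15')
for k in range(2):
    F=s['wrist_force']@U
    env.movel(s['ee_pos']+0.002*np.sign(F)*U*[1,1,0],rate=.03); s=st('shift %.0f'%np.sign(F))
E
```

```text
g15 t7.83 s0.0119 z0.1682 w0.0397 Fu-6.1 F [-2.5 -5.8  4.4]
g15 t7.92 s0.0119 z0.1682 w0.0394 Fu-6.1 F [-1.4 -6.   4.9]
shift -1 t8.22 s0.0118 z0.1683 w0.0395 Fu4.4 F [0.1 4.4 1.2]
shift 1 t8.51 s0.0122 z0.1683 w0.0398 Fu-3.9 F [-1.8 -3.7  3.6]
```

```bash
cat >> h.py <<'E'
def pump(g,f=15):
    env.movel(P(g+.0145,.168),rate=.15)
    effector.grasp(f); env.pause(.1); s=st('g%d'%f)
    return (s['ee_pos']-G0)@U, s
E
python3 - <<'E'
from h import *
g=.0053
for k in range(3):
    effector.release()
    c,s=pump(g)
    if s['gripper_width']>.042: break
    g=c-.0067; print('g',g)
E
```

```text
g15 t10.58 s0.0184 z0.1685 w0.0393 Fu-1.4 F [-2.7 -1.   6. ]
g 0.011699032375667322
g15 t12.66 s0.0243 z0.1685 w0.0401 Fu-2.3 F [-2.8 -1.9  7.5]
g 0.017620976972301635
g15 t14.50 s0.0334 z0.1685 w0.0581 Fu4.1 F [-0.5  4.3  5.1]
```

Wood contact: the trigger stalls at w = 58 mm under 15 N. From here I raise the force in steps and let the hand yield between them.

```bash
cat >> h.py <<'E'
def relax(n=2):
    for k in range(n):
        s=env.sense(); F=s['wrist_force']@U
        if abs(F)<2: break
        # command relative to actual: undo the deflection (about 5 N/mm)
        global cmd
        cmd+=F/6000; env.movel(P(cmd,.168),rate=.03); 
    return st('relax')
E
python3 - <<'E'
import h; from h import *
h.cmd=.0176+.0145
relax()
for f in (20,22,25):
    for k in range(2):
        effector.grasp(f); st('g%d'%f); s=relax()
    if s['gripper_width']<.041: break
E
```

```text
relax t15.00 s0.0335 z0.1685 w0.0586 Fu1.6 F [-1.7  1.8  6. ]
g20 t15.22 s0.0330 z0.1685 w0.0575 Fu1.0 F [-0.9  1.2  6.9]
relax t15.22 s0.0330 z0.1685 w0.0575 Fu1.0 F [-0.9  1.2  6.9]
g20 t15.43 s0.0330 z0.1685 w0.0572 Fu0.2 F [-2.2  0.5  6.1]
relax t15.43 s0.0330 z0.1685 w0.0572 Fu0.2 F [-2.2  0.5  6.1]
g22 t15.65 s0.0329 z0.1686 w0.0569 Fu0.1 F [-3.4  0.5  6.8]
relax t15.65 s0.0329 z0.1686 w0.0569 Fu0.1 F [-3.4  0.5  6.8]
g22 t15.87 s0.0329 z0.1685 w0.0570 Fu0.3 F [-2.9  0.7  6.6]
relax t15.87 s0.0329 z0.1685 w0.0570 Fu0.3 F [-2.9  0.7  6.6]
g25 t16.08 s0.0324 z0.1685 w0.0551 Fu-0.7 F [-1.7 -0.5  7.6]
relax t16.08 s0.0324 z0.1685 w0.0551 Fu-0.7 F [-1.7 -0.5  7.6]
g25 t16.30 s0.0325 z0.1685 w0.0550 Fu-1.5 F [-2.8 -1.1  7.8]
relax t16.30 s0.0325 z0.1685 w0.0550 Fu-1.5 F [-2.8 -1.1  7.8]
```

```bash
python3 - <<'E'
from h import *
env.pause(.5); st('hold25')
effector.grasp(27)
for k in range(3): env.pause(.3); st('27')
E
```

```text
hold25 t16.80 s0.0324 z0.1685 w0.0555 Fu-1.8 F [-2.3 -1.5  7.6]
27 t17.32 s0.0322 z0.1685 w0.0545 Fu-0.8 F [-2.  -0.6  7.1]
27 t17.62 s0.0322 z0.1685 w0.0547 Fu-0.8 F [-2.6 -0.5  7.5]
27 t17.92 s0.0321 z0.1685 w0.0545 Fu-2.6 F [-2.9 -2.3  5.9]
```

```bash
python3 - <<'E'
from h import *
a=[]
for c in('side','scene'):
    p,d=viewer.read_camera(c); u=proj(c,[.56,.08,.07]).astype(int); print(c,u)
    a.append(cv2.resize(p[u[1]-35:u[1]+35,u[0]-50:u[0]+50,::-1],None,fx=8,fy=8,interpolation=cv2.INTER_CUBIC)[:,:,:])
cv2.imwrite('pics/gap.png',cv2.resize(np.vstack(a),(600,840))[:600] if 0 else cv2.resize(np.hstack(a),(800,280)))
for c in('side','scene'):
    print([(np.round(r['at'],4),round(r['score'],2)) for r in tip_of(c,'near_half')[:2]],[(np.round(r['at'],4),round(r['score'],2)) for r in tip_of(c,'grip')[:1]])
E
```

```text
side [325 236]
scene [349 208]
[(array([0.5617, 0.0598, 0.0522]), 0.49), (array([ 0.5525, -0.0081,  0.1785]), 0.47)] []
[(array([0.5606, 0.0586, 0.0584]), 0.77)] [(array([ 0.5503, -0.01  ,  0.1835]), 0.74)]
```

View pics/gap.png

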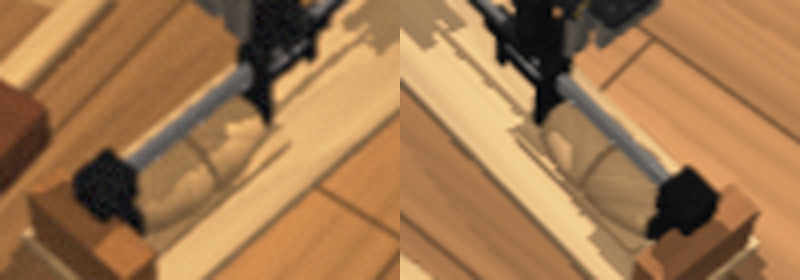

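The picture shows a thin dark joint line still open in the side crop at (205,155). The near half has not moved yet, so I raise the force gently, staying below 35 N.

```bash
python3 - <<'E'
from h import *
w0=env.sense()['gripper_width']
for f in (28.5,30,31.5):
    effector.grasp(f); env.pause(.3); s=st(f)
    if w0-s['gripper_width']>.003: break
E
```

```text
28.5 t18.82 s0.0293 z0.1684 w0.0393 Fu-6.3 F [-3.6 -5.9  9. ]
```

```bash
cat >> h.py <<'E'
def drive(g,off=.0145,forces=(15,24,27,28.5)):
    effector.release(); env.movel(P(g+off,.168),rate=.15)
    for f in forces:
        effector.grasp(f); env.pause(.25); s=st(f)
        if s['gripper_width']<.0415: break
    return s
E
python3 - <<'E'
from h import *
drive(.0226)
E
```

```text
15 t20.83 s0.0386 z0.1686 w0.0583 Fu3.6 F [-1.2  3.7  4.7]
24 t21.30 s0.0378 z0.1686 w0.0561 Fu3.3 F [-1.5  3.5  6.3]
27 t21.77 s0.0377 z0.1687 w0.0558 Fu2.1 F [-2.2  2.5  7.6]
28.5 t22.23 s0.0375 z0.1687 w0.0552 Fu1.8 F [-2.8  2.2  6.7]
```

```bash
python3 - <<'E'
from h import *
w0=env.sense()['gripper_width']
for f in (29.5,30.5):
    effector.grasp(f); env.pause(.3); s=st(f)
    if w0-s['gripper_width']>.003: break
E
```

```text
29.5 t22.80 s0.0355 z0.1686 w0.0463 Fu-1.9 F [-3.3 -1.5  8.6]
```

```bash
python3 - <<'E'
from h import *
for k in range(2): env.pause(.3); st()
a=[]
for c in('side','scene'):
    p,d=viewer.read_camera(c); u=proj(c,[.56,.08,.07]).astype(int)
    a.append(cv2.resize(p[u[1]-35:u[1]+35,u[0]-50:u[0]+50,::-1],None,fx=4,fy=4,interpolation=cv2.INTER_CUBIC))
cv2.imwrite('pics/gap2.png',np.hstack(a))
for c in('side','scene'):
    print([(np.round(r['at'],4),round(r['score'],2)) for r in tip_of(c,'near_half')[:1]])
E
```

```text
t23.10 s0.0355 z0.1686 w0.0465 Fu-2.6 F [-3.6 -2.1  8.5]
 t23.40 s0.0355 z0.1686 w0.0465 Fu-2.3 F [-2.3 -2.   8. ]
[(array([0.5608, 0.0667, 0.0578]), 0.71)]
[(array([ 0.6705, -0.2037,  0.0105]), 0.67)]
```

View pics/gap2.png

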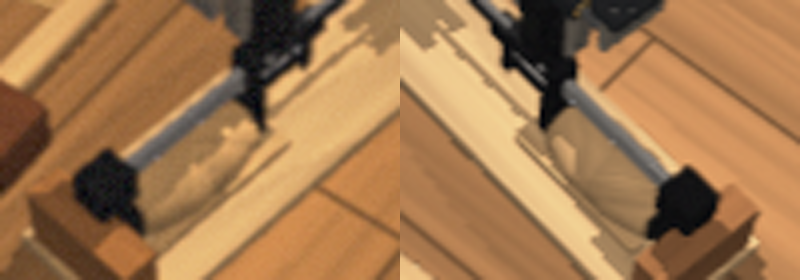

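The joint line has gone in both crops, and the trigger holds at 46.5 mm, short of its 40 mm stop, so it looks seated. I do one small force check, still under the limit, to rule out dowel stick.

```bash
python3 - <<'E'
from h import *
effector.grasp(31); env.pause(.25); s=st(31)
effector.release(); st('open')
E
```

```text
31 t24.07 s0.0351 z0.1686 w0.0456 Fu-2.3 F [-3.3 -1.9  7.7]
open t24.88 s0.0369 z0.1681 w0.0918 Fu-0.2 F [-1.  -0.  -0.4]
```

Only elastic give (0.9 mm), so the joint is seated. On to the thumb tab, with closed fingers turned across the bar.

```bash
cat >> h.py <<'E'
R2=rot([U[1],-U[0],0])
E
python3 - <<'E'
from h import *
env.movel(P(.0369,.26),rate=.25)
env.reach(P(-.051,.24),R2); effector.grasp(10); st('hover')
save('wrist','w2.png')
for c in('wrist','side','scene'):
  if c!='wrist': viewer.read_camera(c)
  for n in('thumb_tab','grip'):
    print(c,n,[(np.round((r['at']-G0)@U,4),np.round((r['at']-G0)@[U[1],-U[0],0],4),round(r['at'][2],4),round(r['score'],2)) for r in tip_of(c,n)[:2]])
E
```

```text
hover t28.15 s-0.0510 z0.2400 w0.0004 Fu0.4 F [-0.1  0.5 -0.2]
wrist thumb_tab [(np.float64(-0.0519), np.float64(-0.0035), 0.1509, 0.95)]
wrist grip [(np.float64(0.0273), np.float64(0.0003), 0.1801, 0.97)]
side thumb_tab [(np.float64(-0.051), np.float64(-0.0037), 0.1499, 0.61)]
side grip [(np.float64(0.0233), np.float64(-0.0004), 0.1789, 0.76)]
scene thumb_tab [(np.float64(-0.0532), np.float64(-0.0007), 0.1518, 0.68)]
scene grip [(np.float64(0.0251), np.float64(-0.0002), 0.1806, 0.73)]
```

View pics/w2.png

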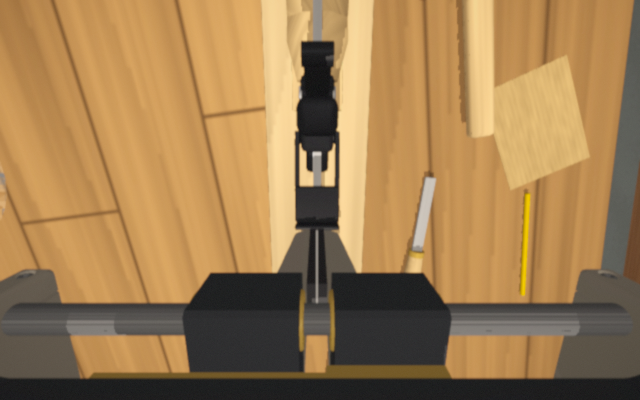

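The wrist view shows the tab plate at (317,205) with its lip at (317,225), directly ahead of the closed fingers. All cameras agree on tab s ≈ -0.052. Now I press in small force-checked steps.

```bash
cat >> h.py <<'E'
L=np.array([U[1],-U[0],0])
def Q(s,z): return P(s,z)-.0015*L
E
python3 - <<'E'
from h import *
env.movel(Q(-.050,.158),rate=.12); st()
z=.152
while z>.1405:
    env.movel(Q(-.050,z),rate=.04); s=st('%.4f'%z)
    if s['wrist_force'][2]>25: break
    if s['ee_pos'][2]<.1425: break
    z-=.0015
E
```

```text
t29.43 s-0.0497 z0.1586 w0.0003 Fu0.7 F [0.6 0.6 0.1]
0.1520 t29.73 s-0.0501 z0.1521 w0.0004 Fu-0.0 F [ 0.5 -0.1  0.6]
0.1505 t29.98 s-0.0501 z0.1506 w0.0005 Fu-1.0 F [ 0.1 -1.   0.4]
0.1490 t30.23 s-0.0503 z0.1491 w0.0006 Fu-0.7 F [-0.1 -0.7  0.9]
0.1475 t30.48 s-0.0506 z0.1477 w0.0004 Fu-3.1 F [-0.2 -3.1  5.3]
0.1460 t30.73 s-0.0516 z0.1465 w0.0003 Fu-6.3 F [-1.7 -6.1  7.4]
0.1445 t30.98 s-0.0526 z0.1452 w0.0002 Fu-8.1 F [-2.8 -7.8 10.2]
0.1430 t31.23 s-0.0533 z0.1439 w0.0003 Fu-9.0 F [-3.4 -8.7 12.1]
0.1415 t31.48 s-0.0542 z0.1426 w0.0006 Fu-10.9 F [ -3.5 -10.6  13.1]
```

```bash
python3 - <<'E'
from h import *
for c in (-.057,-.064,-.071,-.078,-.085):
    env.movel(Q(c,.1412),rate=.05); s=st('%.4f'%c)
    if abs(s['wrist_force']@U)>30 or s['wrist_force'][2]>30: break
E
```

```text
-0.0570 t31.77 s-0.0574 z0.1417 w0.0005 Fu-3.6 F [-1.3 -3.5  7. ]
-0.0640 t32.07 s-0.0636 z0.1412 w0.0003 Fu-0.2 F [ 0.3 -0.2  4.3]
-0.0710 t32.36 s-0.0711 z0.1410 w0.0008 Fu1.4 F [-0.3  1.5  1.9]
-0.0780 t32.65 s-0.0785 z0.1411 w0.0005 Fu0.8 F [-0.4  0.8  2.8]
-0.0850 t32.94 s-0.0856 z0.1412 w0.0006 Fu1.4 F [-0.6  1.5  2. ]
```

```bash
python3 - <<'E'
from h import *
a=[]
for c in('side','scene'):
  p,_=viewer.read_camera(c); u=proj(c,[.55,-.02,.12]).astype(int)
  a.append(cv2.resize(p[u[1]-60:u[1]+60,u[0]-65:u[0]+65,::-1],(400,370),interpolation=cv2.INTER_CUBIC))
  for n in('thumb_tab','grip'):
    print(c,n,[(np.round((r['at']-G0)@U,4),np.round((r['at']-G0)@L,4),round(r['at'][2],4),round(r['score'],2)) for r in tip_of(c,n)[:2]])
cv2.imwrite('pics/back.png',np.hstack(a))
E
```

```text
side thumb_tab [(np.float64(-0.0762), np.float64(0.002), 0.1408, 0.42)]
side grip [(np.float64(0.0081), np.float64(0.0027), 0.1815, 0.58)]
scene thumb_tab [(np.float64(-0.08), np.float64(-0.0017), 0.1399, 0.4), (np.float64(0.0948), np.float64(-0.0003), 0.0551, 0.29)]
scene grip [(np.float64(0.0076), np.float64(-0.002), 0.1836, 0.87)]
```

View pics/back.png

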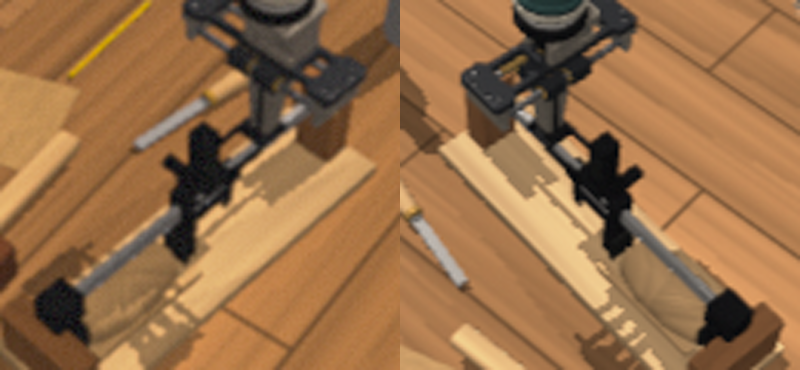

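The jaw is following: the grip is now at s ≈ 0.008, about 17 mm back, and the joint looks closed. I draw another 14 mm and then let go.

```bash
python3 - <<'E'
from h import *
for c in (-.092,-.099):
    env.movel(Q(c,.1410),rate=.05); s=st('%.4f'%c)
    if abs(s['wrist_force']@U)>30: break
env.movel(Q(-.0985,.165),rate=.06); st('up')
env.movel(Q(-.0985,.27),rate=.2); st('up')
a=[]
for c in('side','scene'):
  p,_=viewer.read_camera(c); u=proj(c,[.555,.03,.1]).astype(int)
  a.append(cv2.resize(p[u[1]-60:u[1]+60,u[0]-65:u[0]+65,::-1],(400,370),interpolation=cv2.INTER_CUBIC))
  for n in('thumb_tab','grip','near_half'):
    print(c,n,[(np.round((r['at']-G0)@U,4),np.round((r['at']-G0)@L,4),round(r['at'][2],4),round(r['score'],2)) for r in tip_of(c,n)[:2]])
cv2.imwrite('pics/end.png',np.hstack(a))
E
```

```text
-0.0920 t33.53 s-0.0923 z0.1409 w0.0009 Fu0.9 F [-0.9  1.   2.2]
-0.0990 t33.83 s-0.0995 z0.1410 w0.0008 Fu1.3 F [0.2 1.3 2.4]
up t34.38 s-0.0993 z0.1652 w0.0005 Fu-1.2 F [-0.3 -1.2  0.3]
up t35.05 s-0.0989 z0.2689 w0.0003 Fu-0.0 F [-0.  -0.  -0.3]
side thumb_tab [(np.float64(-0.0146), np.float64(0.0015), 0.1815, 0.29)]
side grip [(np.float64(-0.0139), np.float64(0.0005), 0.1803, 0.72)]
side near_half [(np.float64(0.0918), np.float64(-0.0022), 0.0521, 0.68)]
scene thumb_tab [(np.float64(-0.0905), np.float64(-0.0009), 0.1496, 0.56)]
scene grip [(np.float64(-0.0106), np.float64(-0.0003), 0.1787, 0.76)]
scene near_half [(np.float64(0.0934), np.float64(0.0008), 0.0571, 0.55)]
```

View pics/end.png

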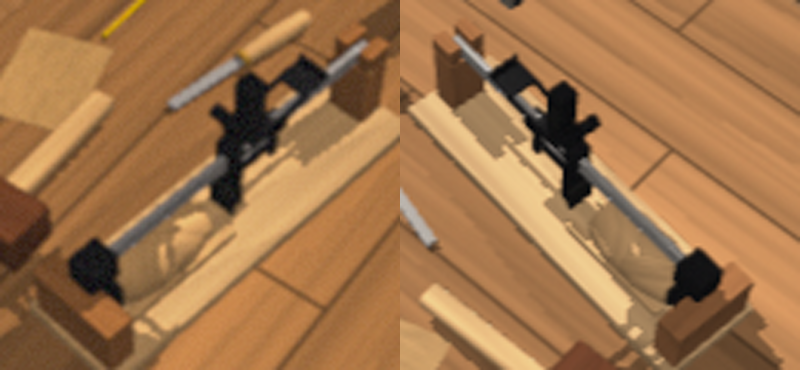

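The jaw is about 33 mm clear of the wood, the tab has sprung back to about 150 mm, no joint line shows, and the arm is clear. Handing in.

```bash
python3 -c "
from h import *
workorder.finish_job(); st()"
```

```text
the job is handed in; nothing more can be done
the job is handed in; nothing more can be done
```

The job is handed in. The joint looks fully closed and the jaw is drawn back about 33 mm from the wood. The arm was clear of everything at the end, at about 35 s on the robot's clock.

**Closing the joint:** Three full pumps at 15 N brought the jaw up to the wood. Two more squeezes then drove the near half about 7 mm. The trigger stalled short of its stop at 46.5 mm. One check at 31 N gave only elastic movement, so I took it as seated and let go.

**Drawing the jaw back:** I pressed the tab with closed fingers, about 6 mm down at up to 13 N. I drew the jaw back by the lip and lifted off.

**Last checks:**
- No joint line shows in either camera. They resolve only about 3 mm per pixel, so the stall and the 31 N check are the stronger evidence.
- The near half has stayed where it was pressed, and the tab has sprung back.
- I saw no sign of the mallet, chisel, flask or faceted block moving, but I did not measure them again.

**What disagreed:**
- The dowels first gave at 28.5–29.5 N rather than the stated 25 N, so the squeeze went higher than planned but stayed under the 35 N limit.
- The network's last tab position from the side camera was wrong: a low score (0.29), and it had landed on the grip. I ignored it.

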